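Unlatch the bean tote's gate and hold it wide

TASK

Open the bean tote so that a colleague can slide a tray in: squeeze the catch with the broad tabs right home between the fingers, both tabs together, and only then the catch with the slim tabs. Then take the gate by its upright steel post, swing it out past its detent until it stands nearly square to the tote's front, and finish while still holding it wide there by the post, since it springs back if let go. Leave everything else on the table and on the tote where it is.

Things in the scene. Friction and masses are not known exactly. Their poses are not given: they have to be found in the camera images.
- tote: white and clear bean tote with blue trim, fixed to the table, 220 deep (x), 260 wide (y), 120 high. Origin: on the table under the middle of its open front; x points into the tote, y along the front towards the hinge side, z up. The gate closes its front. A white floor plate 11 mm high lies before the front and carries the detent, a sprung steel ball under the gate's path
- broad_catch: catch with the BROAD tabs (6 thick, 42 deep along x), squeezed first. Two upright grey tabs face each other across y, 50 mm over their outer faces untouched, 22 when right home; plain faces from 10 to 52 mm above the roof. Pinch along y; off centre, one tab goes in farther. Origin: on the tote's roof, 120 mm up, midway between the tabs; x to the tote's back, y along the front towards the hinge
- slim_catch: catch with the SLIM tabs (6 thick, 12 deep along x), squeezed second; else just like the broad catch: same widths, heights, origin and axes. The two stand 90 mm apart on the front edge of the roof, 22 mm behind the front; either may be the one nearer the hinge. Only the bowl, the scoop and the post also rise above the roof
- broad_left (a joint): moving tab of the broad catch on its +y side. Joint value = how far (m) it has been pushed in towards the other tab: about 0 at rest, frees the gate safely from 0.0075, stop at 0.014. Moves only under about 3 N or more, has no spring and stays where it is pushed
- broad_right (a joint): moving tab of the broad catch on its -y side. Joint value = how far (m) it has been pushed in towards the other tab: about 0 at rest, frees the gate safely from 0.0075, stop at 0.014. Moves only under about 3 N or more, has no spring and stays where it is pushed
- slim_left (a joint): moving tab of the slim catch on its +y side. Joint value = how far (m) it has been pushed in towards the other tab: about 0 at rest, frees the gate safely from 0.0075, stop at 0.014. Moves only under about 3 N or more, has no spring and stays where it is pushed
- slim_right (a joint): moving tab of the slim catch on its -y side. Joint value = how far (m) it has been pushed in towards the other tab: about 0 at rest, frees the gate safely from 0.0075, stop at 0.014. Moves only under about 3 N or more, has no spring and stays where it is pushed
- gate (a joint): opening angle (rad) of the gate about its upright hinge at the tote's +y end: 0 closed, 1.57 square to the front, stop 1.7. It swings outwards, clockwise seen from above; locked until both catches are squeezed. The detent resists at 0.5 to 0.7 rad, about 6 N in all at the post. A return spring, 4 N at the post when wide, pulls it back; let go, it falls back half open on the detent, or shut
- gate_hinge (a point): point on the table right under the gate's hinge axis, turns with the gate: the hinge lies 7 mm before and 105 mm to the +y side of the tote's origin
- pull_post: round upright steel post, 16 mm diameter, on the outside of the gate near its free end: the gate's handle. Its top is 172 mm above the table; the bare round part is 64 mm long, from 108 mm up. Origin: on the post's axis at table height, 197 mm from the hinge axis; on its closed gate it lies 35 mm before and 90 mm to the -y side of the tote's origin. The post turns freely on its own axis, so a grip need not follow the gate's turn
- post_top (a point): centre of the top of the pull post, 172 mm above the table
- tray: bystander, leave alone: blue sorting tray, 300 x 220 x 20, lying on the table to the left (mm); origin at the centre of its underside
- sort_box_a: bystander, leave alone: clear two-part sorting box 150 x 110 x 50, on the table to the right (mm); origin at the centre of its underside
- sort_box_b: bystander, leave alone: a second clear two-part sorting box 150 x 110 x 50, farther back on the right (mm); origin at the centre of its underside
- jar: bystander, leave alone: closed glass jar, 70 diameter, 110 tall, back left (mm); origin at the centre of its underside
- cup: bystander, leave alone: white cup, 66 diameter, 50 tall, standing on the table beside the free end of the gate (mm); origin at the centre of its underside
- bowl: bystander, leave alone: small steel bowl, 80 diameter, 35 tall, standing on the tote's roof behind the catches (mm); origin at the centre of its underside
- scoop: bystander, leave alone: steel scoop with a handle, about 140 x 45 x 25, lying on the tote's roof behind the catches (mm); origin at the centre of its underside
- brush: bystander, leave alone: hand brush lying on the table near the robot's right (mm); origin at the centre of its underside

How it is judged (in metres and radians):
On the way, in this order (a step that is already met when the one before it is completed fails the run):
1. the broad catch is squeezed: both tabs in at least 7.5 mm with the fingers on both (value of joint each of broad_left, broad_right above 0.0075 m and contact force between the fingers and broad_left above 0.5 N and contact force between the fingers and broad_right above 0.5 N), for 0.1 s.
2. then the slim catch is squeezed: both tabs in at least 7.5 mm with the fingers on both (value of joint each of slim_left, slim_right above 0.0075 m and contact force between the fingers and slim_left above 0.5 N and contact force between the fingers and slim_right above 0.5 N), for 0.1 s.
3. the gate is past its detent (over 0.75 rad), held by the post (value of joint gate above 0.75 rad and contact force between the fingers and pull_post above 0.5 N), for 0.1 s.
At the end, for the whole second after the job is handed in: The gate stands still at 1.15 rad (66 degrees) or wider, the fingers press on its post with at least 1 N all through the last second, all four tabs are still in by at least 7.5 mm, and every bystander is within 20 mm of where it began (value of joint gate above 1.15 rad and velocity of joint gate between -0.1 and 0.1 rad/s and contact force between the fingers and pull_post above 1 N and value of joint each of broad_left, broad_right, slim_left, slim_right above 0.0075 m and distance of each of tray, sort_box_a, sort_box_b, jar, cup, bowl, scoop, brush from where it was at the start of the episode below 0.02 m); the arm keeps its last pose, push and grip.
It fails at once if the gate is forced open (over 0.2 rad) while a catch is not squeezed (value of joint gate above 0.2 rad and not (value of joint each of broad_left, broad_right, slim_left, slim_right above 0.0075 m)).
It fails at once if a slim tab is pushed in (over 5 mm) before both broad tabs are in (value of joint any of slim_left, slim_right above 0.005 m and not (value of joint each of broad_left, broad_right above 0.0075 m)).
It fails at once if a bystander is shifted by more than 20 mm (distance of any of tray, sort_box_a, sort_box_b, jar, cup, bowl, scoop, brush from where it was at the start of the episode above 0.02 m).
It also fails if it takes over 61 s, if anything falls off the work surface, if the arm or the gripper's body presses on something with over 40 N, if the wrist force passes 120 N, or if a joint passes its speed limit or range.

ROBOT

A 6-joint arm with a two-finger parallel gripper is mounted at the origin on the work surface. World frame = base frame: x ahead of the robot, y to its left, z up, the work surface at z = 0. Lengths are in mm, angles in rad, forces in N, time in s.
With the tool pointing down it reaches from about 275 to 750 mm from the base axis. Payload 10.2 kg.
Tool frame: the origin (TCP) lies at the very end of the fingers, on their centre line; the grasp point (between the pads) lies 19 mm behind it; z points along the fingers, y is the direction in which the jaws open and shut (so a half turn about z gives the same grasp; the last joint's range is limited). The gripper opens to 85 mm and grips with 20 to 120 N. Pads are 22 mm wide; open, the fingers measure 114 mm over their backs; the gripper's body (76 mm by 85 mm) begins 54 mm behind the grasp point. The pads swing forward as they close: fully open they stand 13 mm farther back than shut.
Start: joints at [1.077, 0.313, 1.498, -0, 1.331, -0.223], TCP at [140.451, 505.87, 191.494] pointing down, gripper open.
Joint ranges: [-2.94, 2.94], [-0.97, 2.17], [0.19, 2.56], [-1.23, 4.37], [0.02, 3.11], [-2.88, 2.88]. Speed limits (rad/s): [2.39, 2.39, 3.01, 3.14, 3.14, 3.14].

INTERFACE

Orientations are given as a unit quaternion [x, y, z, w].
In Python, from bench import telemetry, imaging, job gives the robot as it stands. The module is installed in compiled form; this text tells all that it offers.
- The arm moves only by the shell command python3 -m handwheel 'ROWS' [FORCE]. ROWS is JSON, a list that holds one entry, the list of rows, each a list of 7 numbers: the gripper command: -1 is shut, 1 is fully open, values between are in proportion, then the shift along the world's x, y, z in units of 0.15 m (1.0 is 0.15 m), then the turn, a rotation vector about the world's x, y, z in units of 60 degrees (1.0 is 60 degrees). In form: [[[fingers, x, y, z, rx, ry, rz], ...]]. A call has 1 to 12 rows; each row shifts and turns the commanded pose from where the row before left it; what a row does not reach is not made up. A row lasts 1/12 s, in which the tool goes at most 41.7 mm and 7.16 degrees, less where a joint would pass 70% of its speed; a pose out of reach is approached as far as the arm can. A call with a number of a shift or a turn outside -1 to 1 is refused whole. A call with a gripper value outside its range is refused whole. The fingers move at their own pace and stop on an object; FORCE is the grip in N (left out, the last holds). Time passes only in rows, so rows that do not move let the fingers close. It gives the time, the measured TCP pose, the force and the opening at its end, in the units of the state.
- telemetry.observe(): the state, without advancing time (a new reading comes with each control period).
- imaging.get_image(name): name is "scene" or "top" or "wrist"; returns a dict with "pixels" (480x640x3 uint8, blue, green, red), "z_map" (480x640 float32, mm along the optical axis (not along the pixel's ray), 0 where there is no reading), "intrinsics" (3x3 intrinsics, pixels), "dist_coeffs" ([k1, k2, p1, p2, k3] as OpenCV has them; the pictures are not rectified), "position" and "rotation" of the camera in the world; the wrist camera has in their place "tool_from_camera" (4x4, takes a point from camera to tool coordinates, whose origin is the TCP and whose axes are the flange's). Camera axes: x right, y down, z forward; pixel columns grow to the right and rows downward; lengths in mm; the calibration is good to about 2 mm. A picture is of the moment at which its call begins: read the wrist's pose just before it.
- job.close_job(): hands the job in, once; it reports no verdict.
The state is a dict: "clock": time; "qpos": joint angles; "qd": joint speeds; "tau": joint torques, N m; "tool_pos": TCP position; "tool_rot": TCP orientation; "contact_force": force on the tool from outside, world axes, zero at the start; "moment": the same for the moment, N m; "finger_gap": finger opening in mm.
Only numpy, scipy, OpenCV 4.12 (cv2) and the standard library are available. Lean on these libraries where they do the work, as an engineer would, in place of code of your own. Each camera call takes 0.05 s, during which the arm holds its last target. There are 200 camera calls.

## Working session

There is one attempt and no reset: what is moved stays moved. The work goes in short steps, Python scripts to look and compute and a shell command to move; the robot and the scene stay as the last step left them, time stands still between calls to the robot, and variables do not carry over. Pictures are saved under pics/ and viewed, about 8 in all and at most 12, crops included, and the job is handed in when it is done.

```bash
mkdir -p pics; cat > h.py <<'E'
import numpy as np, cv2, pickle
from bench import telemetry, imaging, job
from scipy.spatial.transform import Rotation as R
def grab(n):
    s=telemetry.observe(); im=imaging.get_image(n)
    K=np.array(im["intrinsics"]); D=np.array(im["dist_coeffs"])
    if n=="wrist":
        T=np.eye(4); T[:3,:3]=R.from_quat(s["tool_rot"]).as_matrix(); T[:3,3]=s["tool_pos"]
        T=T@np.array(im["tool_from_camera"]); 
    else:
        T=np.eye(4); r=np.array(im["rotation"]); T[:3,:3]=r if r.shape==(3,3) else R.from_quat(r).as_matrix(); T[:3,3]=im["position"]
    return dict(px=im["pixels"],z=im["z_map"],K=K,D=D,T=T)
def cloud(c):
    h,w=c["z"].shape; u,v=np.meshgrid(np.arange(w),np.arange(h))
    p=cv2.undistortPoints(np.stack([u,v],-1).reshape(-1,1,2).astype(np.float64),c["K"],c["D"]).reshape(h,w,2)
    P=np.concatenate([p,np.ones((h,w,1))],-1)*c["z"][...,None]
    return P@c["T"][:3,:3].T+c["T"][:3,3]
E
python3 - <<'E'
from h import *
for n in("scene","top"):
    c=grab(n); pickle.dump(c,open(n+".pkl","wb")); cv2.imwrite(f"pics/{n}.png",c["px"]); print(n,c["T"].round(2).tolist(),(c["z"]>0).mean())
print(telemetry.observe())
E
```

```text
scene [[-0.04, 0.72, -0.69, 1734.48], [1.0, 0.02, -0.04, 74.89], [-0.02, -0.69, -0.72, 1385.72], [0.0, 0.0, 0.0, 1.0]] 0.9959895833333333
top [[0.01, -0.99, 0.1, 394.89], [-1.0, -0.01, 0.01, -3.3], [-0.01, -0.1, -0.99, 1312.73], [0.0, 0.0, 0.0, 1.0]] 0.9959635416666667
{'clock': 0.1, 'qpos': array([ 1.07660076e+00,  3.13396395e-01,  1.49832616e+00,  2.71173744e-05,
        1.33098047e+00, -2.23412524e-01]), 'qd': array([ 0.00230017, -0.00233322, -0.00453547, -0.00116281,  0.00193709,
        0.00077844]), 'tau': array([ 2.37209650e-03, -4.12897003e+01, -2.60141999e+01, -1.81424957e-04,
        3.06604386e-03, -1.08574773e-05]), 'tool_pos': array([140.31745497, 505.63857954, 191.00427504]), 'tool_rot': array([ 1.34981438e-01,  9.90847972e-01, -5.15207283e-04, -2.07286881e-04]), 'contact_force': array([-0.24057331,  0.07998653, -0.60135715]), 'moment': array([ 0.00043823,  0.01312965, -0.0698054 ]), 'finger_gap': 85.41175181840899}
```

View pics/top.png

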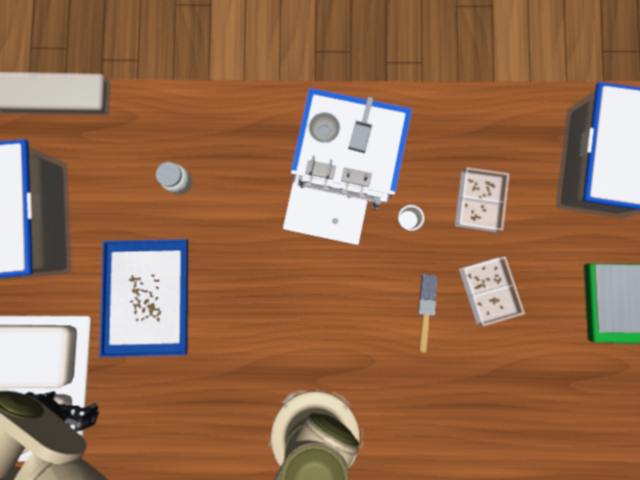

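View pics/scene.png

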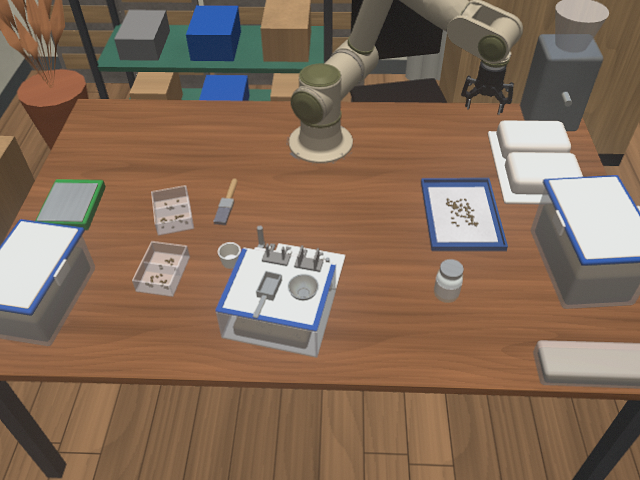

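Both pictures show the tote ahead of the robot with its front towards the base. In the top view the tote is near (350,150), the hinge is on the left, the post is near (376,203), the cup is at (411,217), and the catches are near (320,168) and (356,177). Next I'll measure the tote pose and tabs from the depth.

```bash
python3 - <<'E'
from h import *
for n in("top","scene"):
    c=pickle.load(open(n+".pkl","rb")); P=cloud(c)
    x,y,z=P[...,0],P[...,1],P[...,2]
    reg=(x>400)&(x<850)&(y<150)&(y>-200)
    m=reg&(abs(z-120)<6)
    r=cv2.minAreaRect(P[m][:,:2].astype(np.float32)); print(n,m.sum(),"roof",np.round(cv2.boxPoints(r),1).tolist(),r[1:])
    print(" roof z",np.median(z[m]))
    m=reg&(abs(z-11)<4); r=cv2.minAreaRect(P[m][:,:2].astype(np.float32)); print(" plate",m.sum(),np.round(cv2.boxPoints(r),1).tolist())
    m=(reg&(z>138)&(z<185)).astype(np.uint8)
    k,l,st,ce=cv2.connectedComponentsWithStats(m)
    for i in range(1,k):
        if st[i,4]>3: q=P[l==i]; print(" ",st[i].tolist(),q.mean(0).round(1),q.min(0).round(0),q.max(0).round(0))
top=pickle.load(open("top.pkl","rb"))["px"][80:250,270:440]; sc=pickle.load(open("scene.pkl","rb"))["px"][215:345,210:360]
a=cv2.resize(top,(600,600),interpolation=3)
cv2.imwrite("pics/crop.png",cv2.resize(sc,(750,600),interpolation=3)); cv2.imwrite("pics/crop_t.png",a)
E
```

```text
top 6683 roof [[565.7999877929688, -181.3000030517578], [825.5, -233.39999389648438], [877.0, 23.100000381469727], [617.2999877929688, 75.19999694824219]] ((261.661865234375, 264.8556213378906), 78.65457153320312)
 roof z 120.30997750434358
 plate 3029 [[408.0, -189.5], [834.2000122070312, -205.60000610351562], [847.0999755859375, 134.89999389648438], [420.8999938964844, 151.0]]
  [309, 112, 32, 32, 394] [770.9 -16.4 149.1] [725. -54. 138.] [804.  22. 161.]
  [348, 120, 25, 32, 137] [ 749.  -103.8  144.2] [ 709. -132.  138.] [789. -74. 151.]
  [309, 155, 6, 21, 64] [668.4  13.7 166.6] [650.   8. 139.] [691.  20. 176.]
  [327, 159, 6, 20, 56] [660.  -28.  168.8] [641. -35. 140.] [682. -23. 178.]
  [347, 169, 4, 8, 21] [651.3 -74.2 164.6] [647. -77. 141.] [659. -71. 175.]
  [364, 173, 5, 8, 24] [ 642.8 -116.2  162.5] [ 639. -120.  138.] [ 649. -113.  175.]
  [373, 198, 9, 9, 53] [ 579.9 -141.6  164.9] [ 574. -150.  139.] [ 589. -135.  177.]
scene 4708 roof [[569.5, -181.0], [830.0999755859375, -233.6999969482422], [882.4000244140625, 24.899999618530273], [621.7999877929688, 77.5999984741211]] ((263.8992004394531, 265.9000244140625), 78.56871032714844)
 roof z 120.28203064588513
 plate 568 [[397.8999938964844, -191.3000030517578], [848.5, -197.5], [853.2000122070312, 144.39999389648438], [402.6000061035156, 150.6999969482422]]
  [257, 226, 7, 13, 65] [ 586.9 -139.5  160.1] [ 574. -148.  138.] [ 593. -132.  177.]
  [266, 244, 4, 12, 38] [ 648.4 -114.   156.6] [ 637. -120.  138.] [ 654. -110.  176.]
  [282, 247, 3, 12, 33] [657.2 -72.  157.3] [649. -76. 139.] [666. -69. 176.]
  [298, 246, 6, 21, 82] [669.1 -25.3 160. ] [643. -31. 139.] [690. -19. 176.]
  [314, 249, 6, 20, 76] [677.3  16.9 160.7] [651.  11. 138.] [699.  23. 178.]
  [256, 271, 26, 31, 175] [ 754.3 -101.8  143.3] [ 707. -131.  138.] [806. -72. 151.]
  [288, 274, 31, 27, 355] [757.4 -13.7 148.6] [725. -52. 138.] [806.  25. 164.]
```

View pics/crop.png

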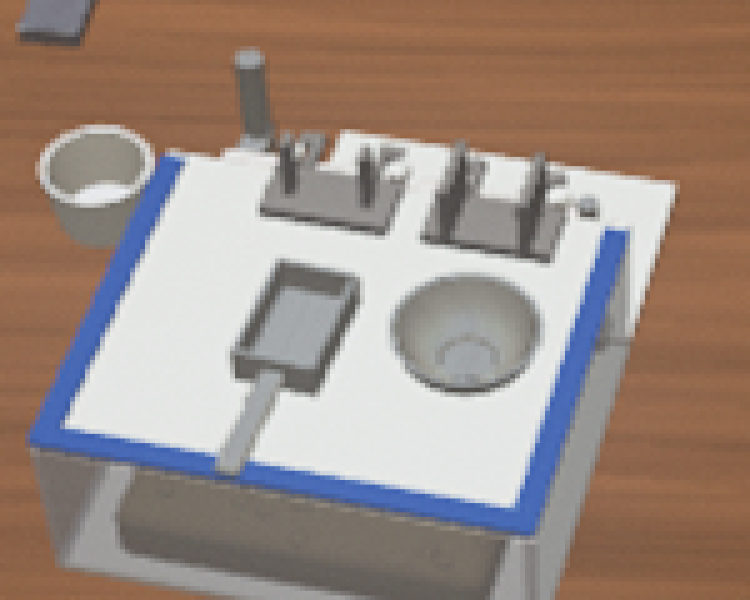

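View pics/crop_t.png

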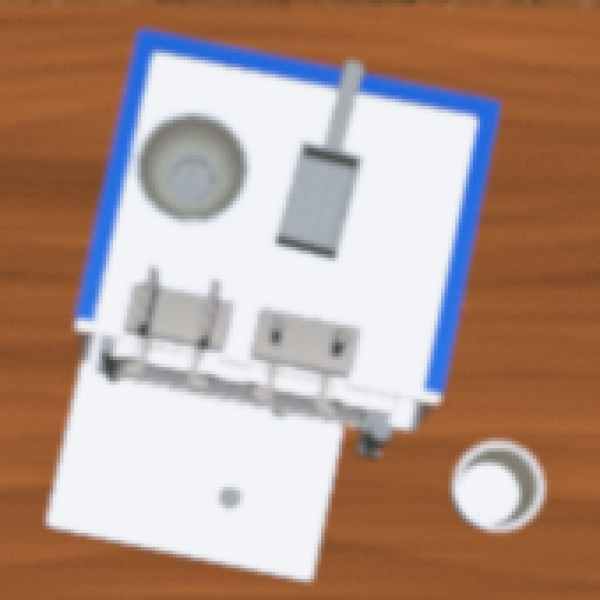

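The catch nearer the hinge has the deep, broad tabs at crop_t (150,300) and (212,315), and the slim tabs are at (277,335) and (338,348). The post is at (370,440).

Estimates:
- **Tote yaw:** about -11.4°
- **Broad centre:** about (668.5, -5.8)
- **Slim centre:** about (650, -94)
- **Post:** about (583, -141)

I'll move above the broad catch now and check with the wrist camera.

```bash
python3 -m handwheel '[[[1,0,0,0.15,0,0,0],[1,0,0,0.15,0,0,0.068],[1,0.135,-0.131,0,0,0,0],[1,0.135,-0.131,0,0,0,0],[1,0.135,-0.131,0,0,0,0],[1,0.135,-0.131,0,0,0,0],[1,0.135,-0.131,0,0,0,0],[1,0.135,-0.131,0,0,0,0],[1,0.135,-0.131,0,0,0,0],[1,0.135,-0.131,0,0,0,0],[1,0.135,-0.131,0,0,0,0],[1,0.135,-0.131,0,0,0,0]]]' 40
python3 -m handwheel '[[[1,0.135,-0.131,0,0,0,0],[1,0.135,-0.131,0,0,0,0],[1,0.135,-0.131,0,0,0,0],[1,0.135,-0.131,0,0,0,0],[1,0.135,-0.131,0,0,0,0],[1,0.135,-0.131,0,0,0,0],[1,0.135,-0.131,0,0,0,0],[1,0.135,-0.131,0,0,0,0],[1,0.135,-0.131,0,0,0,0],[1,0.135,-0.131,0,0,0,0],[1,0.135,-0.131,0,0,0,0],[1,0.135,-0.131,0,0,0,0]]]'
python3 -m handwheel '[[[1,0.135,-0.131,0,0,0,0],[1,0.135,-0.131,0,0,0,0],[1,0,0,0,0,0,0],[1,0,0,0,0,0,0]]]'
python3 - <<'E'
from h import *
s=telemetry.observe();print(s["clock"],s["tool_pos"],R.from_quat(s["tool_rot"]).as_matrix().round(4).tolist())
c=grab("wrist");cv2.imwrite("pics/w1.png",c["px"]);pickle.dump(c,open("w1.pkl","wb"));P=cloud(c);z=P[...,2]
m=((z>140)&(z<176)&(P[...,0]>560)).astype(np.uint8);k,l,st,ce=cv2.connectedComponentsWithStats(m)
for i in range(1,k):
    if st[i,4]>30: q=P[l==i]; print(st[i].tolist(),q.mean(0).round(1),q.min(0).round(1),q.max(0).round(1))
E
```

```text
clock: 1.1
tool_pos: [343.6, 308.2, 236.3]
tool_rot: [0.1, 0.995, -0.0, -0.0]
contact_force: [0.0, 0.8, -1.1]
finger_gap: 85.3
clock: 2.1
tool_pos: [586.7, 72.4, 236.1]
tool_rot: [0.1, 0.995, -0.0, -0.0]
contact_force: [-0.3, -0.5, 0.3]
finger_gap: 85.3
clock: 2.43
tool_pos: [626.7, 33.4, 235.3]
tool_rot: [0.1, 0.995, 0.0, -0.001]
contact_force: [-0.3, -0.0, -0.7]
finger_gap: 85.4
2.4333 [626.68519229  33.41351994 235.29468576] [[-0.9798, 0.1998, -0.0018], [0.1998, 0.9798, 0.0004], [0.0018, -0.0, -1.0]]
[45, 205, 49, 32, 965] [ 582.4 -138.5  162.6] [ 575.3 -149.9  140. ] [ 590.8 -133.5  174.1]
[243, 260, 18, 70, 961] [661.2 -25.4 163.9] [642.9 -33.8 140. ] [684.8 -20.3 174.3]
[304, 260, 10, 69, 617] [667.8  15.3 167.7] [651.1   8.  140.5] [692.7  20.9 173.8]
[119, 277, 28, 33, 527] [ 645.  -114.3  159.9] [ 639.4 -119.8  140. ] [ 652.1 -111.7  173.6]
[178, 277, 22, 33, 416] [653.  -72.4 159.7] [648.4 -77.3 140.1] [661.1 -69.9 174. ]
[204, 355, 20, 72, 489] [756.3 -85.  144.3] [ 719.1 -106.5  140. ] [789.5 -73.3 146.9]
[251, 354, 95, 74, 2625] [768.3 -15.4 149.3] [725.9 -54.3 140. ] [800.8  24.2 157.8]
```

View pics/w1.png

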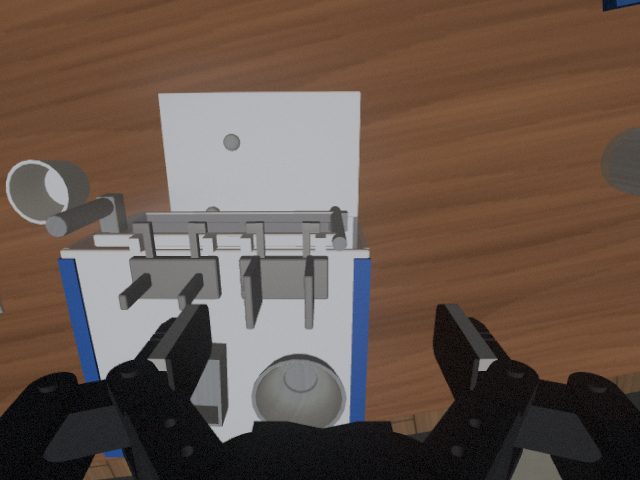

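The wrist view is square to the tote. The broad tab tops are at about (250,325) and (309,325), the slim ones at (123,305) and (183,305), and the post top is at (57,224). I'll refine these using only the top faces.

```bash
python3 - <<'E'
from h import *
c=pickle.load(open("w1.pkl","rb"));P=cloud(c);z=P[...,2]
m=((z>170)&(z<177)&(P[...,0]>560)).astype(np.uint8);k,l,st,ce=cv2.connectedComponentsWithStats(m)
B=np.array([[.980,-.199],[.199,.980]])
for i in range(1,k):
    if st[i,4]>15: q=P[l==i]; t=q[:,:2]@B.T; mid=(t.min(0)+t.max(0))/2; print(st[i].tolist(),"mid",(mid@B).round(1),"ext",np.ptp(t,axis=0).round(1),z[l==i].mean().round(1))
E
```

```text
[45, 215, 24, 22, 394] mid [ 583.  -141.9] ext [15.1 16.1] 172.3
[243, 275, 12, 55, 469] mid [664.1 -27.4] ext [42.2  6.4] 172.3
[304, 275, 9, 54, 450] mid [672.1  14.2] ext [41.6  5.9] 172.2
[119, 293, 10, 17, 134] mid [ 645.9 -115.9] ext [12.2  6.2] 172.0
[178, 294, 10, 16, 119] mid [654.7 -73.5] ext [11.6  6.1] 172.1
```

```bash
python3 -m handwheel '[[[0.5,0.138,-0.133,0,0,0,0],[0.5,0.137,-0.133,0,0,0,0],[0.5,0,0,0,0,0,0],[0.5,0,0,0,0,0,0],[0.5,0,0,0,0,0,0]]]' 40; python3 -m handwheel '[[[0.5,0,0,-0.1,0,0,0],[0.5,0,0,-0.1,0,0,0],[0.5,0,0,0,0,0,0],[0.5,0,0,0,0,0,0]]]'
```

```text
clock: 2.9
tool_pos: [667.1, -4.5, 236.7]
tool_rot: [0.099, 0.995, 0.0, -0.0]
contact_force: [-0.8, 0.5, 0.3]
finger_gap: 64.1
clock: 3.23
tool_pos: [667.0, -4.6, 206.9]
tool_rot: [0.099, 0.995, 0.0, -0.0]
contact_force: [-0.0, 1.0, 1.0]
finger_gap: 64.0
```

```bash
python3 -m handwheel '[[[0.5,0.007,-0.013,0,0,0,0],[0.5,0,0,-0.12,0,0,0],[0.5,0,0,-0.12,0,0,0],[0.5,0,0,-0.12,0,0,0],[0.5,0,0,-0.1,0,0,0],[0.5,0,0,0,0,0,0],[0.5,0,0,0,0,0,0],[0.5,0,0,0,0,0,0]]]'
python3 - <<'E'
from h import *
c=grab("wrist");cv2.imwrite("pics/w2.png",c["px"])
E
```

```text
clock: 3.9
tool_pos: [669.5, -7.7, 139.5]
tool_rot: [0.1, 0.995, -0.0, 0.001]
contact_force: [0.3, 0.4, 0.0]
finger_gap: 63.8
```

View pics/w2.png

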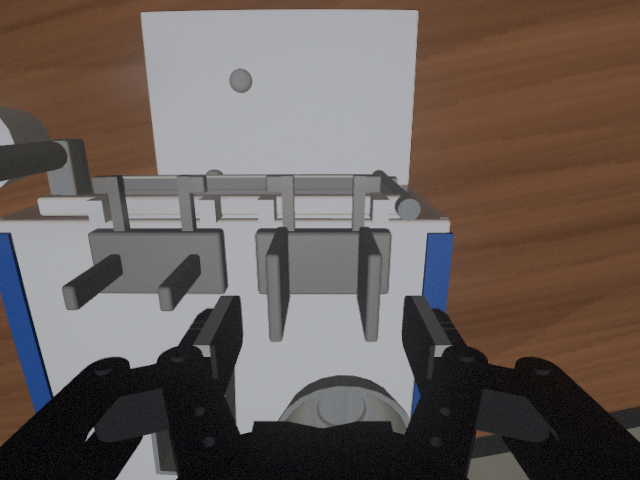

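Good centring: the tab tops at x of about 276 and 370 (mid 323) match the finger pads at about 230 and 415 (mid 322). Closing now.

```bash
python3 -m handwheel '[[[0.2,0,0,0,0,0,0],[0,0,0,0,0,0,0],[-0.2,0,0,0,0,0,0],[-0.4,0,0,0,0,0,0],[-0.6,0,0,0,0,0,0],[-1,0,0,0,0,0,0],[-1,0,0,0,0,0,0],[-1,0,0,0,0,0,0],[-1,0,0,0,0,0,0],[-1,0,0,0,0,0,0],[-1,0,0,0,0,0,0],[-1,0,0,0,0,0,0]]]' 50
```

```text
clock: 4.95
tool_pos: [668.8, -7.6, 137.5]
tool_rot: [0.1, 0.995, -0.0, -0.0]
contact_force: [-0.5, 0.3, 0.4]
finger_gap: 0.0
```

```bash
python3 - <<'E'
from h import *
print(telemetry.observe())
c=grab("wrist");cv2.imwrite("pics/w3.png",c["px"]);pickle.dump(c,open("w3.pkl","wb"))
E
```

```text
{'clock': 4.95, 'qpos': array([-1.86121830e-01,  6.76832318e-01,  1.07742053e+00, -1.71062916e-06,
        1.38734695e+00, -1.55730895e+00]), 'qd': array([ 1.73757636e-04,  2.61544136e-04, -9.29030857e-05,  1.42284154e-04,
        2.91047942e-04, -6.00938821e-05]), 'tau': array([ 4.66586116e-04, -5.74367130e+01, -2.64621359e+01, -4.35043776e-04,
        5.02816347e-04, -8.55765325e-07]), 'tool_pos': array([668.75401504,  -7.58380594, 137.48802337]), 'tool_rot': array([ 9.96388369e-02,  9.95023669e-01, -5.29931915e-07, -3.63070218e-06]), 'contact_force': array([-0.50320076,  0.26036491,  0.44192767]), 'moment': array([-0.02373579,  0.01625137,  0.01833705]), 'finger_gap': 0.019774601299052355}
```

View pics/w3.png

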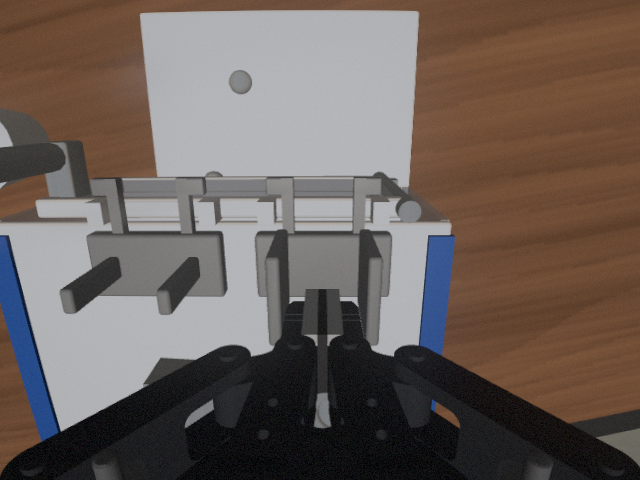

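```bash
python3 - <<'E'
from h import *
c=pickle.load(open("w3.pkl","rb"));P=cloud(c);Ti=np.linalg.inv(c["T"])
print("cam",c["T"].round(3).tolist())
for p in ([668.8,-7.6,137.5],[668.8,-7.6,156],[668.8,-7.6,172]):
    print(p,cv2.projectPoints(np.array([p]),cv2.Rodrigues(Ti[:3,:3])[0],Ti[:3,3],c["K"],c["D"])[0].ravel().round(0))
for u,v in((312,296),(312,325),(332,296),(322,291),(322,350),(322,400),(276,338),(374,338),(276,300),(374,300),(276,240)): print(u,v,P[v,u].round(1))
E
```

```text
cam [[0.198, 0.937, 0.288, 594.521], [0.98, -0.189, -0.058, 7.489], [0.0, 0.293, -0.956, 320.595], [0.0, 0.0, 0.0, 1.0]]
[668.8, -7.6, 137.5] [322. 273.]
[668.8, -7.6, 156] [322. 288.]
[668.8, -7.6, 172] [322. 304.]
312 296 [656.8  -8.9 187.9]
312 325 [656.7  -8.3 209.8]
332 296 [657.7  -1.4 189.1]
322 291 [657.6  -5.2 183.3]
322 350 [662.8  -6.2 215.5]
322 400 [754.4 -24.7 128. ]
276 338 [680.4 -30.3 173.2]
374 338 [689.   11.7 173. ]
276 300 [663.  -26.2 172.2]
374 300 [671.   14.6 172.6]
276 240 [643.4 -24.2 149.5]
```

The fingers shut without touching the tabs. Depth puts the visible fingertips at z of about 183, above the tab tops at 172, although the TCP reads 137. I'll cross-check with the scene and top cameras.

```bash
python3 - <<'E'
from h import *
c=grab("scene");pickle.dump(c,open("s2.pkl","wb"));P=cloud(c);Ti=np.linalg.inv(c["T"])
f=lambda p:cv2.projectPoints(np.array([p],float),cv2.Rodrigues(Ti[:3,:3])[0],Ti[:3,3],c["K"],c["D"])[0].ravel().round(1)
for z in(137,156,183,210): print(z,f([668.8,-7.6,z]))
d=(P[...,0]>625)&(P[...,0]<720)&(abs(P[...,1]+7)<60)&(P[...,2]>176)&(P[...,2]<260)
q=P[d]; print(len(q))
for a in range(176,260,8):
    w=q[(q[:,2]>=a)&(q[:,2]<a+8)]
    if len(w): print(a,len(w),w.min(0).round(0),w.max(0).round(0))
w=cloud(pickle.load(open("w3.pkl","rb"))); print("wrist col322",w[280:350:6,315].round(0).tolist())
cv2.imwrite("pics/s2.png",cv2.resize(c["px"][180:330,210:390],(720,600),interpolation=3))
E
```

```text
137 [307.4 261.2]
156 [307.2 256.5]
183 [307.  249.7]
210 [306.7 242.7]
465
176 9 [661. -21. 176.] [679.  18. 184.]
184 18 [665. -18. 185.] [679.   8. 192.]
192 28 [668. -20. 192.] [682.   8. 200.]
200 24 [669. -20. 201.] [682.   8. 208.]
208 22 [669. -17. 208.] [686.   6. 216.]
216 31 [655. -21. 217.] [684.  19. 224.]
224 61 [657. -39. 224.] [691.  25. 232.]
232 92 [650. -50. 232.] [688.  35. 240.]
240 68 [652. -54. 240.] [690.  40. 248.]
248 71 [651. -62. 248.] [692.  47. 256.]
256 41 [663. -66. 256.] [692.  50. 260.]
wrist col322 [[675.0, -12.0, 131.0], [678.0, -13.0, 132.0], [657.0, -8.0, 185.0], [657.0, -8.0, 190.0], [657.0, -8.0, 195.0], [657.0, -8.0, 199.0], [657.0, -7.0, 204.0], [657.0, -7.0, 208.0], [657.0, -7.0, 212.0], [657.0, -7.0, 216.0], [658.0, -8.0, 216.0], [661.0, -8.0, 215.0]]
```

View pics/s2.png

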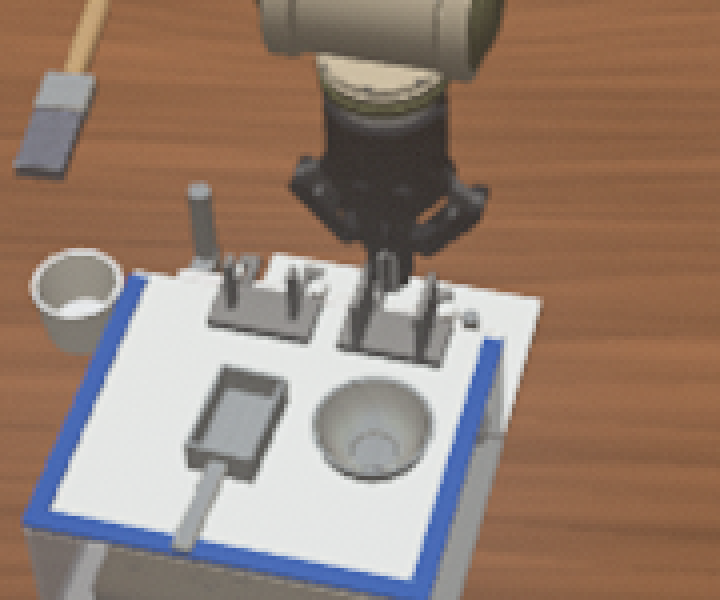

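The scene camera agrees: the tip is at row ~251, which is z of about 181. So the real fingertips are about 46 mm above the reported TCP, and I'll plan on that offset. I'll reopen, then go 40 mm lower while watching the force.

```bash
python3 -m handwheel '[[[0.5,0,0,0,0,0,0],[0.5,0,0,0,0,0,0],[0.5,0,0,0,0,0,0],[0.5,0,0,0,0,0,0],[0.5,0,0,0,0,0,0],[0.5,0,0,0,0,0,0],[0.5,0,0,0,0,0,0],[0.5,0,0,0,0,0,0]]]' 50
python3 -m handwheel '[[[0.5,0,0,-0.05,0,0,0],[0.5,0,0,-0.05,0,0,0],[0.5,0,0,-0.05,0,0,0],[0.5,0,0,0,0,0,0],[0.5,0,0,0,0,0,0]]]'
python3 - <<'E'
from h import *
s=telemetry.observe();print(s["tool_pos"],s["contact_force"],s["finger_gap"])
c=grab("wrist");cv2.imwrite("pics/w4.png",c["px"]);pickle.dump(c,open("w4.pkl","wb"));P=cloud(c)
g=c["px"].max(2)<60
for v in range(270,360,10):
    for u in range(170,480,10):
        if g[v,u] and P[v,u,2]>135 and P[v,u,2]<200 and P[v,u,0]<670: print(v,u,P[v,u].round(0).tolist(),end=' ')
E
```

```text
clock: 5.72
tool_pos: [668.8, -7.6, 137.5]
tool_rot: [0.1, 0.995, -0.0, 0.0]
contact_force: [0.2, -0.0, -0.3]
finger_gap: 63.8
clock: 6.13
tool_pos: [668.4, -7.5, 114.1]
tool_rot: [0.1, 0.995, 0.0, -0.001]
contact_force: [0.3, 0.1, 1.2]
finger_gap: 63.5
[668.41406177  -7.52115727 114.14058992] [0.34970358 0.09928717 1.23411215] 63.538949517451215
270 270 [644.0, -22.0, 162.0] 270 280 [650.0, -22.0, 147.0] 270 370 [653.0, 15.0, 157.0] 270 380 [652.0, 18.0, 162.0] 280 170 [649.0, -73.0, 138.0] 280 180 [650.0, -70.0, 136.0] 280 270 [644.0, -21.0, 171.0] 280 280 [654.0, -22.0, 149.0] 280 370 [658.0, 14.0, 157.0] 280 390 [653.0, 20.0, 171.0] 290 170 [650.0, -71.0, 146.0] 290 180 [654.0, -71.0, 138.0] 290 280 [658.0, -23.0, 149.0] 290 370 [661.0, 13.0, 158.0] 300 170 [654.0, -71.0, 148.0] 300 180 [659.0, -72.0, 137.0] 300 230 [650.0, -38.0, 169.0] 300 280 [662.0, -24.0, 151.0] 300 370 [665.0, 13.0, 160.0] 300 410 [663.0, 27.0, 169.0] 310 170 [658.0, -72.0, 150.0] 310 210 [652.0, -47.0, 169.0] 310 230 [651.0, -37.0, 176.0] 310 240 [658.0, -38.0, 163.0] 310 280 [666.0, -25.0, 152.0] 310 370 [668.0, 12.0, 161.0] 310 410 [666.0, 26.0, 172.0] 320 200 [652.0, -47.0, 178.0] 320 230 [654.0, -37.0, 178.0] 320 240 [662.0, -39.0, 163.0] 320 280 [670.0, -26.0, 154.0] 320 410 [670.0, 25.0, 172.0] 320 420 [663.0, 27.0, 184.0] 320 440 [669.0, 35.0, 176.0] 330 190 [653.0, -50.0, 182.0] 330 200 [650.0, -44.0, 189.0] 330 220 [651.0, -37.0, 188.0] 330 230 [657.0, -38.0, 179.0] 330 240 [665.0, -39.0, 165.0] 330 420 [665.0, 26.0, 187.0] 330 450 [669.0, 36.0, 183.0] 340 190 [652.0, -47.0, 190.0] 340 210 [650.0, -38.0, 197.0] 340 220 [653.0, -37.0, 191.0] 340 230 [660.0, -39.0, 180.0] 340 240 [668.0, -40.0, 167.0] 340 420 [668.0, 25.0, 188.0] 340 430 [664.0, 27.0, 196.0] 340 450 [669.0, 35.0, 189.0] 340 460 [670.0, 38.0, 190.0] 350 220 [656.0, -37.0, 193.0] 350 230 [664.0, -39.0, 181.0] 350 430 [665.0, 26.0, 198.0]
```

View pics/w4.png

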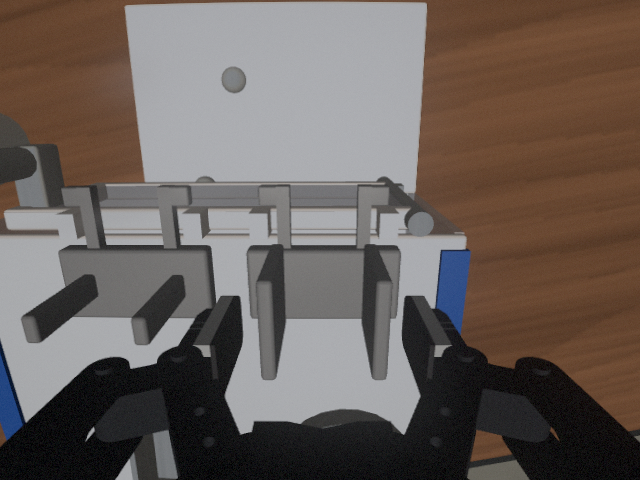

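At TCP z 114 the tips are at about z 163, either side of the tabs: tabs at (268,350) and (382,350), pads at about 230 and 418, so it is centred. I'll go 22 mm lower and squeeze.

```bash
python3 -m handwheel '[[[0.5,0,0,-0.05,0,0,0],[0.5,0,0,-0.05,0,0,0],[0.5,0,0,-0.045,0,0,0],[0.5,0,0,0,0,0,0],[0.5,0,0,0,0,0,0]]]'
python3 -m handwheel '[[[0.3,0,0,0,0,0,0],[0.1,0,0,0,0,0,0],[-0.1,0,0,0,0,0,0],[-0.3,0,0,0,0,0,0],[-0.5,0,0,0,0,0,0],[-1,0,0,0,0,0,0],[-1,0,0,0,0,0,0],[-1,0,0,0,0,0,0],[-1,0,0,0,0,0,0],[-1,0,0,0,0,0,0],[-1,0,0,0,0,0,0],[-1,0,0,0,0,0,0]]]' 50
```

```text
clock: 6.6
tool_pos: [668.5, -7.6, 92.6]
tool_rot: [0.1, 0.995, 0.0, -0.001]
contact_force: [0.6, -1.2, 0.1]
finger_gap: 64.2
clock: 7.6
tool_pos: [669.4, -7.1, 95.0]
tool_rot: [0.099, 0.995, 0.0, 0.001]
contact_force: [-1.2, 2.7, 10.6]
finger_gap: 19.3
```

Gap 19–20 mm: both tabs are home. I'll hold briefly, open and lift.

```bash
python3 -m handwheel '[[[-1,0,0,0,0,0,0],[-1,0,0,0,0,0,0],[-1,0,0,0,0,0,0],[-1,0,0,0,0,0,0]]]'
python3 -m handwheel '[[[0.4,0,0,0,0,0,0],[0.4,0,0,0,0,0,0],[0.4,0,0,0,0,0,0],[0.4,0,0,0,0,0,0],[0.4,0,0,0,0,0,0],[0.4,0,0,0,0,0,0],[0.4,0,0,0.14,0,0,0],[0.4,0,0,0.14,0,0,0],[0.4,0,0,0.14,0,0,0],[0.4,0,0,0,0,0,0],[0.4,0,0,0,0,0,0]]]'
python3 - <<'E'
from h import *
s=telemetry.observe();print(s["clock"],s["tool_pos"])
c=grab("wrist");P=cloud(c);z=P[...,2]
m=((z>170)&(z<177)&(P[...,0]>560)).astype(np.uint8);k,l,st,ce=cv2.connectedComponentsWithStats(m)
B=np.array([[.980,-.199],[.199,.980]])
for i in range(1,k):
    if st[i,4]>15: q=P[l==i]; t=q[:,:2]@B.T; mid=(t.min(0)+t.max(0))/2; print(st[i].tolist(),"mid",(mid@B).round(1),"ty",mid[1].round(1),"ext",np.ptp(t,axis=0).round(1),z[l==i].mean().round(1))
E
```

```text
clock: 7.93
tool_pos: [669.4, -7.1, 94.9]
tool_rot: [0.099, 0.995, 0.0, 0.001]
contact_force: [-1.0, 3.0, 10.3]
finger_gap: 19.2
clock: 8.85
tool_pos: [669.1, -7.7, 157.1]
tool_rot: [0.1, 0.995, -0.0, 0.001]
contact_force: [-0.3, 0.7, -0.6]
finger_gap: 59.8
8.85 [669.13989975  -7.65597372 157.07992108]
[0, 151, 12, 31, 225] mid [ 584.8 -137.2] ty -18.0 ext [13.5  7.5] 171.7
[299, 240, 14, 83, 1025] mid [666.6 -14.8] ty 118.2 ext [42.1  6. ] 172.4
[333, 240, 14, 83, 1026] mid [670.    0.8] ty 134.2 ext [42.4  6. ] 172.3
[85, 269, 18, 25, 337] mid [ 646.2 -116.2] ty 14.7 ext [12.7  7.3] 172.0
[173, 270, 15, 25, 294] mid [654.6 -73.9] ty 57.8 ext [12.3  6. ] 172.2
```

Measured outer spacing of the broad tabs is 22 mm, so both are home. On to the slim catch at (650.4, -95.0).

```bash
python3 -m handwheel '[[[0.4,-0.031,-0.146,0,0,0,0],[0.4,-0.031,-0.146,0,0,0,0],[0.4,-0.031,-0.146,0,0,0,0],[0.4,-0.031,-0.146,0,0,0,0],[0.4,0,0,0,0,0,0],[0.4,0,0,0,0,0,0],[0.4,0,0,0,0,0,0]]]'
```

```text
clock: 9.48
tool_pos: [649.9, -94.5, 155.3]
tool_rot: [0.1, 0.995, 0.0, -0.001]
contact_force: [0.8, 0.3, -0.6]
finger_gap: 59.9
```

```bash
python3 -m handwheel '[[[0.4,0.003,-0.003,-0.08,0,0,0],[0.4,0,0,-0.08,0,0,0],[0.4,0,0,-0.08,0,0,0],[0.4,0,0,-0.08,0,0,0],[0.4,0,0,-0.08,0,0,0],[0.4,0,0,0,0,0,0],[0.4,0,0,0,0,0,0],[0.4,0,0,0,0,0,0]]]'
python3 -m handwheel '[[[0.3,0,0,0,0,0,0],[0.1,0,0,0,0,0,0],[-0.1,0,0,0,0,0,0],[-0.3,0,0,0,0,0,0],[-0.5,0,0,0,0,0,0],[-1,0,0,0,0,0,0],[-1,0,0,0,0,0,0],[-1,0,0,0,0,0,0],[-1,0,0,0,0,0,0],[-1,0,0,0,0,0,0],[-1,0,0,0,0,0,0],[-1,0,0,0,0,0,0]]]' 50
python3 -m handwheel '[[[-1,0,0,0,0,0,0],[-1,0,0,0,0,0,0],[-1,0,0,0,0,0,0],[-1,0,0,0,0,0,0]]]'
```

```text
clock: 10.15
tool_pos: [651.0, -95.6, 96.8]
tool_rot: [0.1, 0.995, -0.0, 0.001]
contact_force: [0.1, -0.2, 0.1]
finger_gap: 59.8
clock: 11.15
tool_pos: [651.3, -95.3, 98.0]
tool_rot: [0.099, 0.995, 0.0, 0.001]
contact_force: [-1.9, 3.0, 11.3]
finger_gap: 18.4
clock: 11.48
tool_pos: [651.3, -95.3, 98.0]
tool_rot: [0.1, 0.995, 0.0, 0.001]
contact_force: [-1.0, 2.7, 11.0]
finger_gap: 19.4
```

```bash
python3 -m handwheel '[[[0.4,0,0,0,0,0,0],[0.4,0,0,0,0,0,0],[0.4,0,0,0,0,0,0],[0.4,0,0,0,0,0,0],[0.4,0,0,0,0,0,0],[0.4,0,0,0,0,0,0],[0.4,0,0,0.14,0,0,0],[0.4,0,0,0.14,0,0,0],[0.4,0,0,0.14,0,0,0],[0.4,0,0,0,0,0,0],[0.4,0,0,0,0,0,0]]]'
python3 -m handwheel '[[[0.4,-0.113,-0.078,0,0,0,0],[0.4,-0.113,-0.078,0,0,0,0],[0.4,-0.113,-0.078,0,0,0,0],[0.4,-0.113,-0.078,0,0,0,0],[0.4,0,0,0,0,0,0],[0.4,0,0,0,0,0,0],[0.4,0,0,0,0,0,0]]]'
python3 - <<'E'
from h import *
s=telemetry.observe();print(s["clock"],s["tool_pos"])
c=grab("wrist");P=cloud(c);z=P[...,2];cv2.imwrite("pics/w5.png",c["px"])
m=((z>170)&(z<177)&(P[...,0]>560)).astype(np.uint8);k,l,st,ce=cv2.connectedComponentsWithStats(m)
B=np.array([[.980,-.199],[.199,.980]])
for i in range(1,k):
    if st[i,4]>15: q=P[l==i]; t=q[:,:2]@B.T; mid=(t.min(0)+t.max(0))/2; print(st[i].tolist(),"mid",(mid@B).round(1),"ty",mid[1].round(1),"ext",np.ptp(t,axis=0).round(1),z[l==i].mean().round(1))
E
```

```text
clock: 12.4
tool_pos: [651.0, -95.8, 160.1]
tool_rot: [0.1, 0.995, -0.0, 0.001]
contact_force: [0.7, 0.3, -1.2]
finger_gap: 60.3
clock: 12.98
tool_pos: [582.9, -142.1, 158.5]
tool_rot: [0.1, 0.995, 0.0, -0.0]
contact_force: [0.8, -0.4, 0.0]
finger_gap: 59.9
12.9833 [ 582.89985524 -142.06735016  158.53819931]
[304, 267, 33, 32, 781] mid [ 582.7 -142.9] ty -24.0 ext [16.  15.4] 172.4
[596, 342, 30, 68, 803] mid [669.2   0.8] ty 134.0 ext [42.4  7.7] 172.0
[574, 344, 23, 52, 598] mid [660.8 -14.2] ty 117.6 ext [31.3  7.4] 172.2
```

View pics/w5.png

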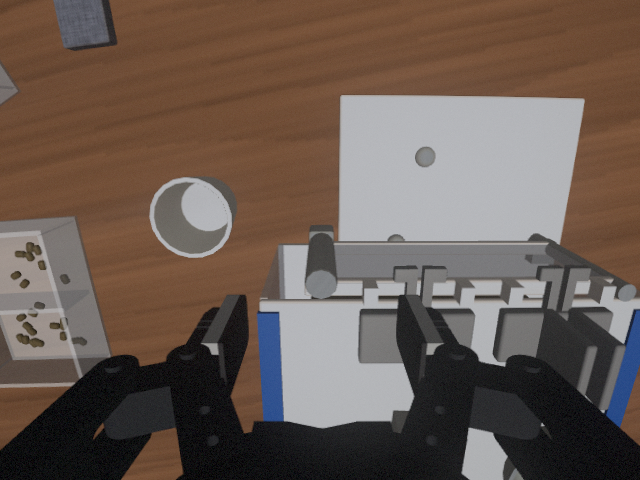

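The pads straddle the post top at (320,283). The slim hooks at (405,270) and (433,270) have moved together as the broad ones did. I'll narrow the jaws, descend and grip.

```bash
python3 -m handwheel '[[[0.1,0,-0.005,0,0,0,0],[0.1,0,0,0,0,0,0],[0.1,0,0,0,0,0,0],[0.1,0,0,-0.1,0,0,0],[0.1,0,0,-0.1,0,0,0],[0.1,0,0,-0.1,0,0,0],[0.1,0,0,-0.1,0,0,0],[0.1,0,0,-0.09,0,0,0],[0.1,0,0,0,0,0,0],[0.1,0,0,0,0,0,0]]]'
python3 -m handwheel '[[[-0.3,0,0,0,0,0,0],[-0.5,0,0,0,0,0,0],[-1,0,0,0,0,0,0],[-1,0,0,0,0,0,0],[-1,0,0,0,0,0,0],[-1,0,0,0,0,0,0],[-1,0,0,0,0,0,0],[-1,0,0,0,0,0,0]]]' 60
```

```text
clock: 13.87
tool_pos: [582.7, -143.0, 85.6]
tool_rot: [0.1, 0.995, 0.0, -0.0]
contact_force: [0.6, -0.5, 0.9]
finger_gap: 46.9
clock: 14.53
tool_pos: [583.4, -143.0, 86.8]
tool_rot: [0.1, 0.995, 0.0, 0.001]
contact_force: [1.3, 4.3, 5.8]
finger_gap: 14.2
```

```bash
python3 - <<'E'
import numpy as np
a=np.radians(-109.64-np.arange(0,84.1,4)); p=np.c_[np.cos(a),np.sin(a)]*197+[649,43.1]
print((np.diff(p,axis=0)/150).round(3).tolist()); print(p[-1],p[10],p[5])
E
```

```text
[[-0.085, 0.034], [-0.083, 0.04], [-0.08, 0.045], [-0.076, 0.051], [-0.073, 0.056], [-0.069, 0.061], [-0.064, 0.066], [-0.059, 0.07], [-0.054, 0.074], [-0.049, 0.077], [-0.044, 0.081], [-0.038, 0.084], [-0.032, 0.086], [-0.026, 0.088], [-0.02, 0.09], [-0.013, 0.091], [-0.007, 0.091], [-0.001, 0.092], [0.006, 0.091], [0.012, 0.091], [0.018, 0.09]]
[457.5560691   89.55666067] [479.01525277 -56.47000407] [ 523.32153444 -108.60340568]
```

```bash
python3 -m handwheel '[[[-1,-0.085,0.034,0,0,0,-0.067],[-1,-0.083,0.04,0,0,0,-0.067],[-1,-0.08,0.045,0,0,0,-0.067],[-1,-0.076,0.051,0,0,0,-0.067],[-1,-0.073,0.056,0,0,0,-0.067],[-1,0,0,0,0,0,0],[-1,0,0,0,0,0,0]]]' 60
```

```text
clock: 15.12
tool_pos: [524.1, -109.2, 86.8]
tool_rot: [0.271, 0.962, 0.0, 0.002]
contact_force: [4.2, 2.9, 6.1]
finger_gap: 14.6
```

```bash
python3 -m handwheel '[[[-1,-0.069,0.061,0,0,0,-0.067],[-1,-0.064,0.066,0,0,0,-0.067],[-1,-0.059,0.07,0,0,0,-0.067],[-1,-0.054,0.074,0,0,0,-0.067],[-1,-0.049,0.077,0,0,0,-0.067],[-1,-0.044,0.081,0,0,0,-0.067],[-1,-0.038,0.084,0,0,0,-0.067],[-1,0,0,0,0,0,0],[-1,0,0,0,0,0,0]]]'
python3 -m handwheel '[[[-1,-0.032,0.086,0,0,0,-0.067],[-1,-0.026,0.088,0,0,0,-0.067],[-1,-0.02,0.09,0,0,0,-0.067],[-1,-0.013,0.091,0,0,0,-0.067],[-1,-0.007,0.091,0,0,0,-0.067],[-1,-0.001,0.092,0,0,0,-0.067],[-1,0.006,0.091,0,0,0,-0.067],[-1,0.012,0.091,0,0,0,-0.067],[-1,0,0,0,0,0,0],[-1,0,0,0,0,0,0],[-1,0,0,0,0,0,0]]]'
python3 - <<'E'
from h import *
s=telemetry.observe();print(s["tool_pos"],s["contact_force"],s["qd"].round(3))
c=grab("scene");cv2.imwrite("pics/s3.png",cv2.resize(c["px"][170:350,120:360],(800,600),interpolation=3))
a=grab("wrist");pickle.dump(a,open("w6.pkl","wb"))
for n in("scene","top"):
    o=pickle.load(open(n+".pkl","rb"));
    k=grab(n) if n=="top" else c
    d=np.abs(o["px"].astype(int)-k["px"]).max(2)>50
    print(n,{b:int(d[s].sum()) for b,s in (dict(cup=np.s_[240:265,217:243],bowl=np.s_[276:302,287:320],scoop=np.s_[272:315,252:282]) if n=="scene" else dict(cup=np.s_[204:230,398:426],bowl=np.s_[112:144,308:341],scoop=np.s_[96:153,348:373],tray=np.s_[238:357,100:188],brush=np.s_[270:352,418:440],boxes=np.s_[165:326,455:525],jar=np.s_[160:195,153:192])).items()})
E
```

```text
clock: 15.87
tool_pos: [467.8, -33.0, 86.8]
tool_rot: [0.497, 0.868, -0.0, 0.002]
contact_force: [1.4, -2.3, 8.0]
finger_gap: 14.4
clock: 16.78
tool_pos: [455.3, 74.9, 86.7]
tool_rot: [0.718, 0.696, -0.0, 0.001]
contact_force: [-2.7, -3.8, 11.8]
finger_gap: 14.6
[455.28404333  74.88629433  86.68746824] [-2.73069485 -3.76214563 11.76959892] [-0.008 -0.002  0.001  0.     0.001 -0.001]
scene {'cup': 0, 'bowl': 0, 'scoop': 0}
top {'cup': 0, 'bowl': 0, 'scoop': 0, 'tray': 0, 'brush': 0, 'boxes': 0, 'jar': 0}
```

View pics/s3.png

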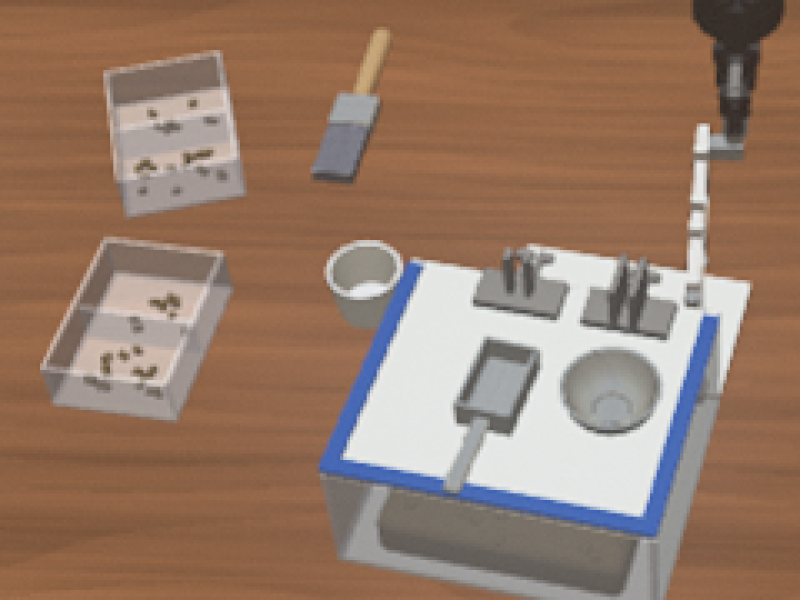

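The gate stands wide open with the post still in the fingers at (735,145), both catches are squeezed, and no bystander has moved. I'll let it settle, then hand in.

```bash
python3 -m handwheel '[[[-1,0,0,0,0,0,0],[-1,0,0,0,0,0,0],[-1,0,0,0,0,0,0],[-1,0,0,0,0,0,0],[-1,0,0,0,0,0,0],[-1,0,0,0,0,0,0]]]'
python3 -c "
from bench import job
print(job.close_job())"
```

```text
clock: 17.43
tool_pos: [455.3, 74.6, 86.7]
tool_rot: [0.718, 0.696, -0.0, 0.001]
contact_force: [-3.0, -3.1, 11.4]
finger_gap: 14.6
the job is handed in; nothing more can be done
None
```

The tote is open: I squeezed the broad catch home, then the slim one. I then swung the gate past its detent by the post and handed the job in at 17.4 s, still gripping it.

**Last checks**
- **Gate:** it stands at about 1.39 rad (80°), worked out from the gripper and hinge positions. The arm was still and the grip was set to 60 N.
- **Catches:** the broad tabs measured 22 mm over their outer faces after the squeeze. The slim tabs were hidden from the wrist camera afterwards, so I relied on the 19 mm finger gap during the squeeze and the scene picture.
- **Bystanders:** comparing before and after pictures showed no change at any of them.

**What disagreed**
- **Fingertip height:** the real fingertips sit about 46 mm above the reported TCP. My first close on the broad catch therefore shut in the air above the tabs and touched nothing. Two cameras showed the offset, and I used it for every grasp after that.
- **Finger gap:** it read 2–3 mm smaller than the part being held (19 against 22 mm on the catches, 14.5 against 16 mm on the post).
- **Upward force:** about 11 N showed on the tool during both squeezes and again while holding the post. I did not find the cause.

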